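# Change trays: put the bits away, bring out the block plane

## Task

Three low tray units stand on the bench. Push the narrow tray that was left open fully home with a fingertip; then hook a fingertip behind the upright front lip of the wide tray and draw it out to its stop, so that the block plane lying in it comes out into the open. Use fingertips only: do not pinch a lip, do not touch or lift the plane, keep the other narrow tray shut, and leave everything else on the bench where it is.

Things in the scene. Friction and masses are not known exactly. Their poses are not given: they have to be found in the camera images.
- open_tray (a joint): how far the narrow tray that was left open stands out of its unit, m: 0 fully home, 0.13 at its stop; it starts 0.04 to 0.09 out. Needs 3 N or so to slide, has no spring, stays where it is left.
- open_front (a point): on the front face (towards the robot) of the upright lip of the narrow tray that was left open: middle of its width, at the lip's top edge, 56 mm above the bench. The lip is 64 mm wide, 12 mm thick and reaches from 10 to 56 mm above the bench. Its x axis is the tray's sliding direction, pointing inwards (away from the robot; pushing along +x closes the tray); z up.
- wide_tray (a joint): how far the wide tray stands out, m: 0 fully home (as it starts), 0.13 at its stop, fully out. Needs 3 N or so to slide, has no spring, stays where it is left. Behind the lip is a clear finger well: 48 mm from the lip to a low cross bar, 92 mm wide between the tray's low side walls (36 mm above the bench), its floor 16 mm above the bench; the roof of the unit, 80 mm above the bench, begins 48 mm behind the lip while it is home.
- wide_hook (a point): on the inner face (away from the robot) of the wide tray's upright lip: middle of its width, at the top edge, 56 mm above the bench. The lip is 104 mm wide and 12 mm thick. x axis = sliding direction inwards (the tray is drawn out along -x); z up.
- shut_tray (a joint): how far the other narrow tray stands out, m; it starts at 0, fully home, and stays so.
- shut_front (a point): same point as open_front, on the lip of the other, shut, narrow tray.
- plane_mid (a point): middle of a steel block plane, 145 mm long, 46 mm wide, 44 mm high, lying loose in the wide tray behind its cross bar, under the roof while the tray is home; the point is 20 mm above its sole. Upright when its z axis points up.
- plane: the same block plane; origin in the middle of its sole.
- wide_case: the wide unit: plywood sleeve 190 mm deep (x), 120 mm wide, 80 mm high, fixed to the bench; the tray comes out on its -x side. Origin on the bench under the middle of the front face of the lip when the tray is home; the sleeve begins 60 mm behind (+x) it.
- open_case: the narrow unit (80 mm wide, otherwise like the wide one) of the tray that was left open; fixed; origin on the bench under the front face of the lip's home position.
- shut_case: the narrow unit of the shut tray; same sizes and origin; fixed.
- glue: white plastic glue bottle, 44 mm wide, 110 mm tall, standing on the bench to the left of the units; a bystander, origin under its middle
- gauge: wooden marking gauge, 160 mm long, 57 mm high, lying along the roof of the shut narrow unit; a bystander, origin under its middle
- dog: brass bench dog, 22 mm wide, 55 mm tall, standing on the bench close beside the shut narrow unit; a bystander, origin under its middle
- offcut: wooden offcut 60 x 30 x 28 mm lying close beside the open narrow unit; a bystander, origin under its middle
- mallet: wooden mallet, 280 mm long, head 75 mm high, lying on the bench to the robot's right; a bystander, origin on the bench under the handle
- screwdriver: screwdriver lying on the bench to the robot's left; a bystander, origin under its middle
- tape: black tape measure, 66 x 36 mm, 60 mm tall, standing on the bench to the left of the units; a bystander, origin under its middle

How it is judged (in metres and radians):
On the way, in this order (a step that is already met when the one before it is completed fails the run):
1. the narrow tray that was left open is fully home, while the wide tray is still home (value of joint open_tray below 0.006 m and value of joint wide_tray below 0.02 m), for 0.2 s.
2. the wide tray is drawn out to its stop (value of joint wide_tray above 0.12 m), for 0.2 s.
At the end, for the whole second after the job is handed in: Both narrow trays are home within 6 mm; the wide tray is out by more than 120 mm of its 130 mm and at rest; the plane lies upright and still in it behind the cross bar (value of joint each of open_tray, shut_tray below 0.006 m and value of joint wide_tray above 0.12 m and velocity of joint wide_tray between -0.01 and 0.01 m/s and linear speed of plane below 0.01 m/s and x of plane_mid in the frame of wide_hook between 0.1 and 0.18 m and z of plane_mid in the frame of wide_hook below -0.01 m and angle between plane's own z axis and vertical below 0.2 rad); the robot touches nothing.
It fails at once if the plane is touched by the fingers (contact force between the fingers and plane above 1 N).
It fails at once if the plane is lifted or leaves its place in the tray (height (world z) of plane above 0.03 m or x of plane_mid in the frame of wide_hook below 0.08 m or angle between plane's own z axis and vertical above 0.3 rad).
It fails at once if a tray's lip is pinched (pressed on both its faces at once) ((contact force between the fingers and wide_tray_c0 above 1.5 N and contact force between the fingers and wide_tray_c1 above 1.5 N) or (contact force between the fingers and open_tray_c0 above 1.5 N and contact force between the fingers and open_tray_c1 above 1.5 N)).
It fails at once if the shut narrow tray is drawn out by more than 12 mm (value of joint shut_tray above 0.012 m).
It fails at once if a bystander is moved by more than 25 mm, lifted or knocked over (distance of any of glue, gauge, dog, offcut, mallet, screwdriver, tape from where it was at the start of the episode above 0.025 m or angle between any of glue, dog, tape's own z axis and vertical above 0.5 rad).
It also fails if it takes over 51 s, if anything falls off the work surface, if the arm or the gripper's body presses on something with over 40 N, if the wrist force passes 120 N, or if a joint passes its speed limit or range.

## Robot

A 6-joint arm with a two-finger parallel gripper is mounted at the origin on the work surface. World frame = base frame: x ahead of the robot, y to its left, z up, the work surface at z = 0. Lengths are in mm, angles in degrees, forces in N, time in s.
With the tool pointing down it reaches from about 325 to 1000 mm from the base axis. Payload 5.1 kg.
Tool frame: the origin (TCP) lies midway between the tips of the shut fingers; the grasp point (between the pads) lies arm.grip_depth behind it (arm.grip_depth is the distance from the TCP to the grasp point, in mm); x points along the fingers, y is the direction in which the jaws open and shut, and the axes are right-handed (so a half turn about x gives the same grasp; the last joint's range is limited). The gripper opens to 85 mm and grips with 20 to 120 N. Pads are 22 mm wide; open, the fingers measure 114 mm over their backs; the gripper's body (76 mm by 85 mm) begins 54 mm behind the grasp point. The pads swing forward as they close: fully open they stand 13 mm farther back than shut.
Start: joints at [68.778, 7.093, 94.555, -0, 78.352, -4.733], TCP at [184.52, 623.247, 231.322] pointing down, gripper open.
Joint ranges: [-149.61, 149.61], [-58.7, 133.49], [1.44, 155.28], [-77.14, 257.14], [18.33, 153.61], [-166.67, 166.67]. Speed limits (degrees/s): [147.25, 147.25, 180, 180, 180, 180].

## Interface

Orientations are given as a 3x3 rotation matrix whose columns are the frame's x, y, z axes.
In Python, from bench import arm gives the robot as it stands.
- The arm moves only by the shell command python3 -m creep 'ROWS' [FORCE]. ROWS is JSON, a list of rows, each a list of 5 numbers: the shift along the tool's x, y, z in mm, then the turn about the tool's x in rad, then the closure, from 0 (fully open) to 1 (shut). In form: [[dx, dy, dz, twist, gripper], ...]. A call has exactly 8 rows; each row shifts and turns the commanded pose from where the row before left it, along the tool's axes as they then stand; what a row does not reach is not made up. A row lasts 1/8 s, in which the tool goes at most 62.5 mm and 10.7 degrees, less where a joint would pass 70% of its speed; a pose out of reach is approached as far as the arm can. A call with a gripper value outside its range is refused whole. The fingers move at their own pace and stop on an object; FORCE is the grip in N (left out, the last holds). Time passes only in rows, so rows that do not move let the fingers close, or fill a call up. It gives the time, the measured TCP pose, the force and the opening at its end, in the units of the state.
- arm.get_state(): the state, without advancing time (a new reading comes with each control period).
- arm.snapshot(name): name is "scene" or "top" or "wrist"; returns the picture (400x640x3 uint8, blue, green, red); there is no depth.
- arm.camera_model(name): a dict with "K" (3x3 intrinsics, pixels), "distortion" ([k1, k2, p1, p2, k3] as OpenCV has them; the pictures are not rectified), "pose" (4x4, takes a point from camera to world coordinates). Camera axes: x right, y down, z forward; pixel columns grow to the right and rows downward; lengths in mm; the calibration is good to about 2 mm. A picture is of the moment at which its call begins: read the wrist's pose just before it. camera_model takes no time and is no camera call; for the wrist camera it gives the pose at the moment of the call.
- arm.finish_job(): hands the job in, once; it reports no verdict.
Trained networks look in the newest picture that a camera, given by its name, has taken for a name from the list of things; names that differ only in an ending like _2 or _b are one class to them, and where a whole thing is asked for, a point or a joint stands for the part that bears it (a point fixed in the world has none). Each returns a list of dicts, best first, with "score" (0 to 1); they miss things now and then, are a little off and sometimes report something else, mostly with a low value. They report only what shows in the picture. A call takes as long as a camera call.
- arm.cut_out(camera, thing): "region" (400x640 bool, what is visible of it) and "extent" ([left, top, width, height] in pixels, round what is visible of it).
The state is a dict: "t": time; "qpos": joint angles; "joint_velocities": joint speeds; "effort": joint torques, N m; "ee_pos": TCP position; "orientation": TCP orientation; "force": force on the tool from outside, world axes, zero at the start; "moment": the same for the moment, N m; "gripper_width": finger opening in mm.
Only numpy, scipy, OpenCV 4.12 (cv2) and the standard library are available. Lean on these libraries where they do the work, as an engineer would, in place of code of your own. Each camera call takes 0.05 s, during which the arm holds its last target. There are 200 camera calls.

## Working session

There is one attempt and no reset: what is moved stays moved. The work goes in short steps, Python scripts to look and compute and a shell command to move; the robot and the scene stay as the last step left them, time stands still between calls to the robot, and variables do not carry over. Pictures are saved under pics/ and viewed, on a budget of 10 in all, crops included, one or two more only if the job needs it, and the job is handed in when it is done.

```bash
ls; mkdir -p pics; python3 - <<'E'
from bench import arm
import cv2,numpy as np
s=arm.get_state();print(s['t'],s['ee_pos'],np.round(s['orientation'],3).tolist(),s['gripper_width'],arm.grip_depth)
for n in("top","scene"):
    cv2.imwrite(f"pics/{n}0.png",arm.snapshot(n))
    m=arm.camera_model(n);print(n,np.round(m["K"],1).tolist(),m["distortion"],np.round(m["pose"],3).tolist())
    for th in("open_front","wide_hook","shut_front","wide_case","open_case","shut_case"):
        for d in arm.cut_out(n,th)[:3]: print(th,round(d["score"],2),d["extent"])
E
```

```text
pics
0.0 [184.3145925  622.68625111 230.05453371] [[-0.001, 0.284, 0.959], [-0.002, 0.959, -0.284], [-1.0, -0.002, -0.0]] 85.82201817735687 18.700000000000003
top [[420.8, 0.0, 334.6], [0.0, 420.8, 199.5], [0.0, 0.0, 1.0]] [-0.07434718  0.          0.          0.          0.        ] [[-0.011, -0.988, 0.156, 364.527], [-1.0, 0.013, 0.016, -17.692], [-0.018, -0.155, -0.988, 1386.415], [0.0, 0.0, 0.0, 1.0]]
open_front 0.76 [382.0, 167.7, 33.5, 44.3]
wide_hook 0.56 [317.6, 168.8, 33.9, 24.3]
shut_front 0.91 [258.5, 178.6, 25.8, 25.2]
wide_case 0.68 [310.8, 111.8, 41.9, 80.5]
open_case 0.56 [379.7, 109.5, 30.5, 100.0]
open_case 0.23 [259.9, 130.5, 21.8, 44.1]
shut_case 0.71 [258.7, 119.2, 31.1, 81.4]
scene [[430.0, 0.0, 326.6], [0.0, 430.0, 202.5], [0.0, 0.0, 1.0]] [-0.01819562  0.          0.          0.          0.        ] [[0.247, 0.816, -0.523, 1242.849], [0.969, -0.206, 0.136, -182.388], [0.004, -0.54, -0.842, 1159.647], [0.0, 0.0, 0.0, 1.0]]
open_front 0.71 [250.2, 210.8, 27.3, 37.5]
wide_hook 0.91 [314.4, 209.3, 37.3, 27.5]
shut_front 0.72 [380.5, 192.1, 23.0, 26.0]
open_case 0.64 [252.5, 215.4, 55.0, 105.4]
open_case 0.24 [379.2, 219.4, 8.0, 13.6]
shut_case 0.76 [382.4, 193.3, 54.6, 85.7]
shut_case 0.34 [252.2, 211.9, 29.7, 34.0]
shut_case 0.24 [318.9, 213.5, 35.8, 21.8]
```

View pics/top0.png

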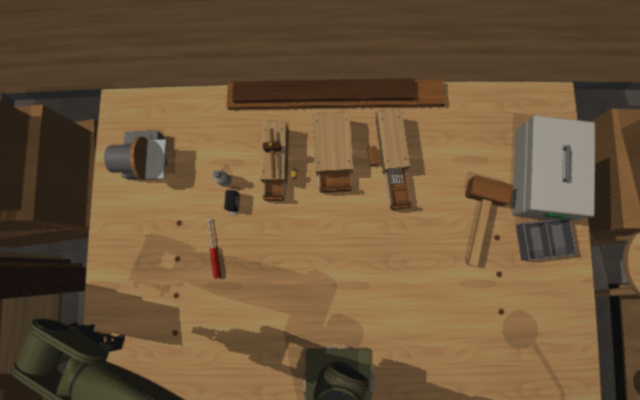

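View pics/scene0.png

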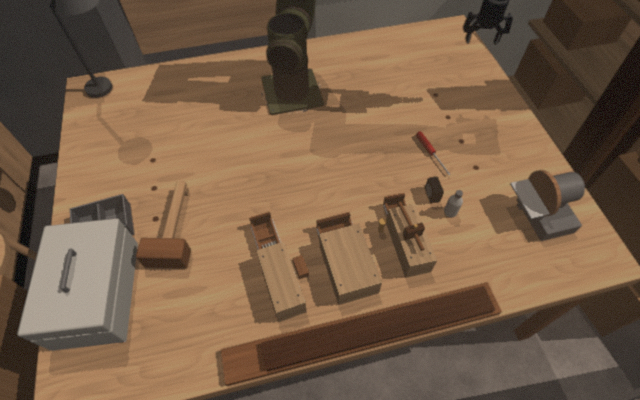

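The top view shows three units: shut at (273,160), wide at (335,150), open at (395,155). The open lip is near (401,207) and the wide lip near (336,188). I'll turn these into rough positions.

```bash
cat > h.py <<'E'
import numpy as np,cv2
from bench import arm
def ray(m,px,z):
    px=np.array(px,float).reshape(-1,1,2)
    u=cv2.undistortPoints(px,np.array(m["K"]),np.array(m["distortion"]))[:,0]
    P=np.array(m["pose"]);d=np.c_[u,np.ones(len(u))]@P[:3,:3].T
    return P[:3,3]+d*((z-P[2,3])/d[:,2])[:,None]
def proj(m,X):
    P=np.linalg.inv(np.array(m["pose"]));R,_=cv2.Rodrigues(P[:3,:3])
    return cv2.projectPoints(np.array(X,float).reshape(-1,3),R,P[:3,3],np.array(m["K"]),np.array(m["distortion"]))[0][:,0]
E
python3 - <<'E'
from h import *
m=arm.camera_model("top")
px=dict(openlipL=(390.5,210),openlipR=(411,208),wideL=(321,192),wideR=(351,190),openroof=[(377,112),(402,109),(409,166),(385,169)],wideroof=[(314,114),(351,112),(352,170),(316,172)])
for k,v in px.items(): print(k,np.round(ray(m,v,56 if 'lip' in k or k in('wideL','wideR') else 80)[:,:2],0).tolist())
im=cv2.imread("pics/top0.png")[95:225,245:425]
cv2.imwrite("pics/c1.png",cv2.resize(im,None,fx=4.4,fy=4.4,interpolation=cv2.INTER_CUBIC))
s=cv2.undistort
E
```

```text
openlipL [[538.0, -174.0]]
openlipR [[543.0, -240.0]]
wideL [[599.0, 47.0]]
wideR [[604.0, -49.0]]
openroof [[857.0, -138.0], [866.0, -220.0], [675.0, -235.0], [666.0, -158.0]]
wideroof [[853.0, 67.0], [858.0, -53.0], [664.0, -53.0], [659.0, 62.0]]
```

View pics/c1.png

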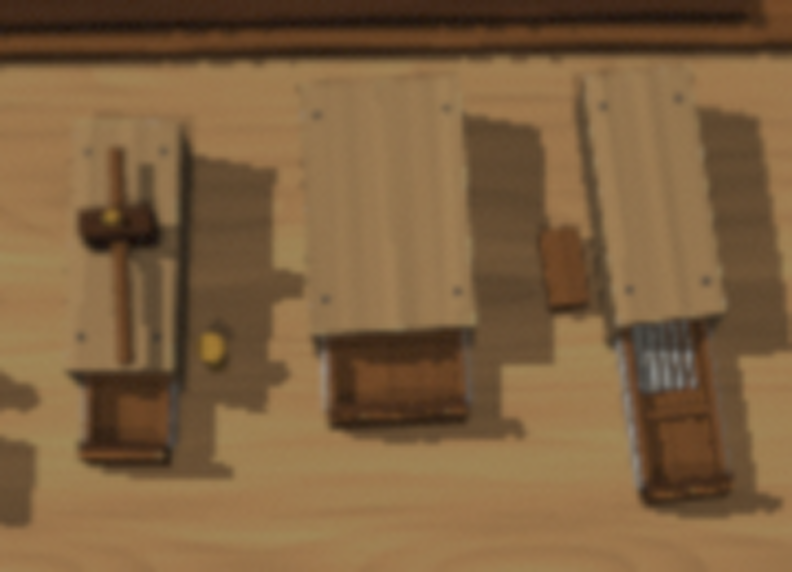

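In the crop the wide lip spans about (330–467, 418) and the open lip about (643–732, 490). The open unit is yawed about 5° and the wide one about 0–1°. I'll move over the trays with the fingers shut.

```bash
python3 -m creep '[[0,-20,16,0,1],[0,-40,32,0,1],[0,-40,32,0,1],[0,-40,32,0,1],[0,-40,32,0,1],[0,-40,32,0,1],[0,-40,32,0,1],[0,-40,32,0,1]]'; python3 -m creep '[[0,-40,32,0,1],[0,-40,32,0,1],[0,-40,32,0,1],[0,-40,32,0,1],[0,-40,32,0,1],[0,-40,32,0,1],[0,-40,32,0,1],[0,-20,16,0,1]]'; python3 -m creep '[[0,0,0,-0.15,1],[0,0,0,-0.15,1],[0,0,0,-0.08,1],[0,0,0,0,1],[0,0,0,0,1],[0,0,0,0,1],[0,0,0,0,1],[0,0,0,0,1]]'
python3 - <<'E'
from h import *
s=arm.get_state();print(s['t'],s['ee_pos'],np.round(s['orientation'],4).tolist(),s['force'],s['gripper_width'])
m=arm.camera_model("wrist");print(np.round(m["K"],1).tolist(),m["distortion"],np.round(m["pose"],3).tolist())
cv2.imwrite("pics/w1.png",arm.snapshot("wrist"))
for th in("open_front","wide_hook"):
    for d in arm.cut_out("wrist",th)[:2]: print(th,round(d["score"],2),d["extent"])
E
```

```text
t: 1.7
ee_pos: [329.9, 266.0, 231.6]
orientation: [[0.001, 0.283, 0.959], [0.0, 0.959, -0.283], [-1.0, 0.001, 0.001]]
force: [0.6, -1.1, 0.4]
gripper_width: 0.3
t: 2.7
ee_pos: [475.0, -90.6, 231.5]
orientation: [[0.0, 0.286, 0.958], [-0.0, 0.958, -0.286], [-1.0, -0.0, 0.0]]
force: [0.8, 0.5, -0.6]
gripper_width: 0.2
t: 3.7
ee_pos: [474.5, -88.3, 231.3]
orientation: [[-0.0, -0.092, 0.996], [0.0, 0.996, 0.092], [-1.0, 0.0, -0.0]]
force: [0.0, -0.0, 0.1]
gripper_width: -0.3
3.7 [474.46064041 -88.27131811 231.29726849] [[-0.0001, -0.092, 0.9958], [0.0, 0.9958, 0.092], [-1.0, 0.0, -0.0001]] [ 0.02844101 -0.0475182   0.06714122] -0.27637729471184425
[[307.2, 0.0, 317.1], [0.0, 307.2, 200.6], [0.0, 0.0, 1.0]] [-0.04966071  0.          0.          0.          0.        ] [[-0.091, 0.948, 0.305, 395.237], [0.996, 0.086, 0.028, -94.854], [0.001, 0.307, -0.952, 373.402], [0.0, 0.0, 0.0, 1.0]]
open_front 0.82 [174.6, 222.4, 73.3, 90.6]
wide_hook 0.71 [347.9, 272.9, 77.2, 69.4]
wide_hook 0.62 [351.6, 270.6, 70.6, 84.3]
```

View pics/w1.png

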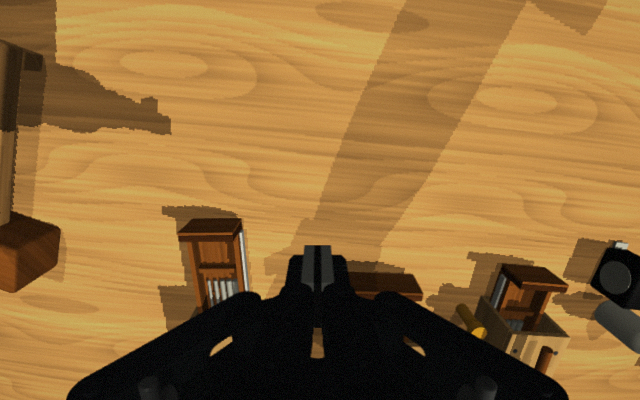

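The wrist view shows the open lip at about (180–243, 220–236), already facing me. The wide lip is partly hidden behind the fingers at (350–422, 275–298). I'll zoom in on both.

```bash
python3 - <<'E'
import cv2,numpy as np
im=cv2.imread("pics/w1.png");f=lambda a:cv2.resize(a,None,fx=6,fy=6,interpolation=cv2.INTER_CUBIC)
cv2.imwrite("pics/c2.png",np.vstack([f(im[210:255,160:290]),f(im[262:307,320:450])]))
E
```

```text
(no output)
```

View pics/c2.png

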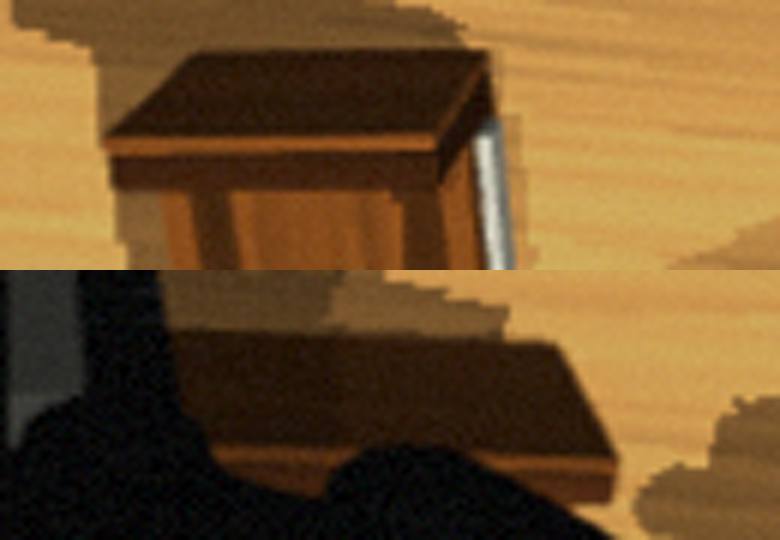

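```bash
python3 - <<'E'
from h import *
m=arm.camera_model("wrist")
p=ray(m,[(177.8,232.7),(232.8,232.2),(355,291.2),(423,293.5)],56);print(np.round(p,1).tolist())
for a,b in((0,1),(2,3)):
    e=p[b]-p[a];print(np.degrees(np.arctan2(-e[0],e[1])),np.linalg.norm(e),(p[a]+p[b])/2)
mt=arm.camera_model("top");print(proj(mt,p)) 
E
```

```text
[[549.5, -239.5, 56.0], [542.9, -176.7, 56.0], [607.2, -29.5, 56.0], [603.6, 53.7, 56.0]]
5.999698113424187 63.18819795251015 [ 546.21230546 -208.11820869   56.        ]
2.466480443997477 83.28396396923945 [605.41476654  12.1276189   56.        ]
[[410.90283169 206.01854531]
 [391.29718156 208.33838749]
 [344.81525423 189.11487979]
 [318.9396836  190.57126735]]
```

```bash
python3 -m creep '[[0,-25,3,0,1],[0,-50,6,0,1],[0,-50,6,0,1],[30,0,0,0,1],[45,0,0,0,1],[45,0,0,0,1],[45,0,0,0,1],[30,0,0,0,1]]'; python3 -m creep '[[0,0,4,0,1],[0,0,8,0,1],[0,0,10,0,1],[0,0,10,0,1],[0,0,10,0,1],[0,0,10,0,1],[0,0,10,0,1],[0,0,5,0,1]]'
python3 -c "
from bench import arm
s=arm.get_state();print(s['ee_pos'],s['force'])"
```

```text
t: 4.85
ee_pos: [499.8, -210.8, 33.8]
orientation: [[-0.002, -0.092, 0.996], [0.001, 0.996, 0.092], [-1.0, 0.002, -0.002]]
force: [-1.0, -0.2, 1.0]
gripper_width: -0.3
t: 5.85
ee_pos: [568.1, -205.0, 36.1]
orientation: [[-0.001, -0.092, 0.996], [0.0, 0.996, 0.092], [-1.0, 0.0, -0.001]]
force: [-3.0, 0.3, 2.6]
gripper_width: -0.1
[ 568.07351907 -204.98063872   36.10706058] [-3.03233274  0.32023202  2.63446464]
```

```bash
for i in 1; do python3 -m creep '[[0,0,4,0,1],[0,0,4,0,1],[0,0,4,0,1],[0,0,4,0,1],[0,0,3,0,1],[0,0,3,0,1],[0,0,2,0,1],[0,0,0,0,1]]'; done
python3 - <<'E'
from h import *
cv2.imwrite("pics/t2.png",cv2.resize(arm.snapshot("top")[95:225,245:425],None,fx=4.4,fy=4.4,interpolation=cv2.INTER_CUBIC))
E
```

```text
t: 6.85
ee_pos: [591.8, -203.1, 36.2]
orientation: [[0.0, -0.092, 0.996], [-0.0, 0.996, 0.092], [-1.0, -0.0, 0.0]]
force: [-2.6, 0.4, -1.0]
gripper_width: 0.1
```

Not at the stop yet, since the force is still only sliding friction. I'll creep on until it rises.

```bash
python3 -m creep '[[0,0,1,0,1],[0,0,1,0,1],[0,0,1,0,1],[0,0,1,0,1],[0,0,1,0,1],[0,0,1,0,1],[0,0,1,0,1],[0,0,0,0,1]]'
```

```text
t: 7.9
ee_pos: [598.6, -202.5, 36.3]
orientation: [[0.0, -0.092, 0.996], [-0.0, 0.996, 0.092], [-1.0, -0.0, 0.0]]
force: [-1.9, -1.4, -1.2]
gripper_width: -0.3
```

```bash
python3 -m creep '[[0,0,1,0,1],[0,0,1,0,1],[0,0,1,0,1],[0,0,1,0,1],[0,0,0,0,1],[0,0,0,0,1],[0,0,0,0,1],[0,0,0,0,1]]'
```

```text
t: 8.9
ee_pos: [601.3, -202.2, 36.3]
orientation: [[-0.003, -0.092, 0.996], [0.0, 0.996, 0.092], [-1.0, 0.0, -0.003]]
force: [-7.0, -2.1, 1.3]
gripper_width: 0.2
```

```bash
python3 -m creep '[[0,0,1,0,1],[0,0,1,0,1],[0,0,1,0,1],[0,0,0,0,1],[0,0,0,0,1],[0,0,0,0,1],[0,0,0,0,1],[0,0,0,0,1]]'
```

```text
t: 9.9
ee_pos: [601.3, -202.1, 36.3]
orientation: [[-0.011, -0.093, 0.996], [0.001, 0.996, 0.093], [-1.0, 0.002, -0.011]]
force: [-18.8, -1.9, 10.0]
gripper_width: -0.1
```

The pose is unchanged while the force rose to 19 N, so the tray is against its stop. Backing off, rising, and looking at both trays.

```bash
python3 -m creep '[[0,0,-10,0,1],[0,0,-30,0,1],[-30,0,-10,0,1],[-60,0,-10,0,1],[-60,10,-10,0,1],[-50,40,-10,0,1],[0,40,0,0,1],[0,20,0,0,1]]'
python3 -m creep '[[0,0,0,0.065,1],[0,0,0,0,1],[0,0,0,0,1],[0,0,0,0,1],[0,0,0,0,1],[0,0,0,0,1],[0,0,0,0,1],[0,0,0,0,1]]'
python3 - <<'E'
from h import *
m=arm.camera_model("wrist");im=arm.snapshot("wrist");s=arm.get_state();print(s['t'],s['ee_pos'])
np.save("m.npy",m,allow_pickle=True);cv2.imwrite("pics/w2.png",im)
print(proj(m,[(606,1.7,56),(604,53.7,56),(608,-50,56)]))
E
```

```text
t: 10.9
ee_pos: [516.8, -99.5, 236.0]
orientation: [[0.004, -0.094, 0.996], [-0.0, 0.996, 0.094], [-1.0, -0.001, 0.004]]
force: [-1.0, 0.7, -0.6]
gripper_width: -0.1
t: 11.9
ee_pos: [516.2, -101.0, 234.6]
orientation: [[0.0, -0.027, 1.0], [-0.0, 1.0, 0.027], [-1.0, -0.0, 0.0]]
force: [-0.6, -0.1, -0.5]
gripper_width: 0.2
11.95 [ 516.16307053 -100.97161554  234.55879888]
[[402.05270844 256.44408265]
 [445.86436436 255.66371994]
 [358.00372272 257.11509619]]
```

View pics/w2.png

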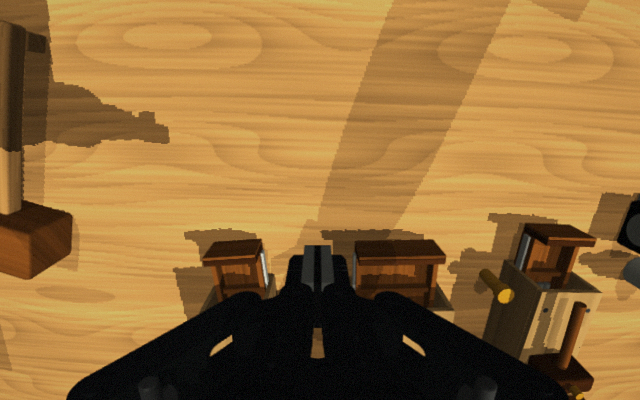

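The open tray is now home, and the wide lip's top front edge runs (355–444, 256), as predicted. I'll go over the finger well and lower in.

```bash
python3 -m creep '[[0,15,20,0,1],[0,30,40,0,1],[0,30,40,0,1],[0,22,28,0,1],[40,0,0,0,1],[50,0,0,0,1],[50,0,0,0,1],[20,0,0,0,1]]'; python3 -m creep '[[5,0,0,0,1],[5,0,0,0,1],[5,0,0,0,1],[5,0,0,0,1],[5,0,0,0,1],[5,0,0,0,1],[5,0,0,0,1],[5,0,0,0,1]]'
python3 - <<'E'
from h import *
cv2.imwrite("pics/t3.png",cv2.resize(arm.snapshot("wrist")[200:320,250:470],None,fx=3.5,fy=3.5,interpolation=cv2.INTER_CUBIC))
E
```

```text
t: 12.95
ee_pos: [639.1, -0.2, 70.6]
orientation: [[-0.006, -0.027, 1.0], [0.001, 1.0, 0.027], [-1.0, 0.001, -0.006]]
force: [-0.3, -0.9, 0.3]
gripper_width: 0.2
t: 13.95
ee_pos: [641.4, -0.5, 34.1]
orientation: [[-0.0, -0.027, 1.0], [-0.0, 1.0, 0.027], [-1.0, -0.0, -0.0]]
force: [0.6, 1.0, 0.6]
gripper_width: -0.5
```

View pics/t3.png

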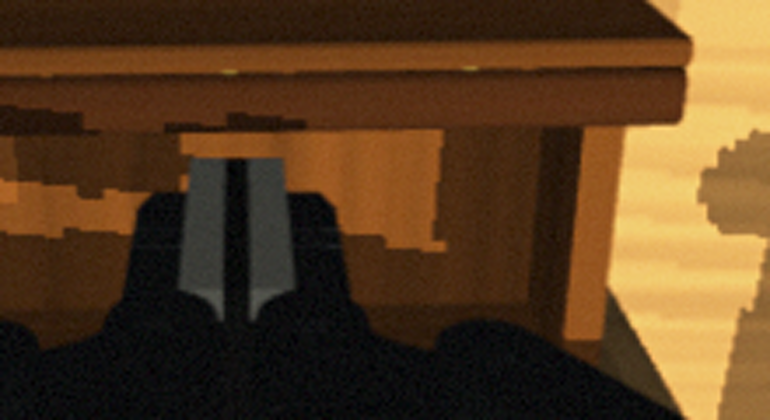

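The fingertips are down in the well, behind the lip and clear of both sides. Drawing out.

```bash
python3 -m creep '[[3,0,-2,0,1],[0,0,-3,0,1],[0,0,-3,0,1],[0,0,-3,0,1],[0,0,-4,0,1],[0,0,-5,0,1],[0,0,-5,0,1],[0,0,-5,0,1]]';python3 -m creep '[[0,0,-5,0,1],[0,0,-5,0,1],[0,0,-5,0,1],[0,0,-5,0,1],[0,0,-5,0,1],[0,0,-5,0,1],[0,0,-5,0,1],[0,0,-5,0,1]]'
```

```text
t: 15.0
ee_pos: [611.5, -1.6, 31.9]
orientation: [[0.001, -0.027, 1.0], [-0.0, 1.0, 0.027], [-1.0, -0.001, 0.001]]
force: [2.8, -1.0, -0.5]
gripper_width: -0.3
t: 16.0
ee_pos: [571.2, -2.4, 31.6]
orientation: [[0.0, -0.027, 1.0], [0.0, 1.0, 0.027], [-1.0, 0.0, 0.0]]
force: [3.1, -2.0, 1.4]
gripper_width: -0.2
```

```bash
python3 -m creep '[[0,0,-5,0,1],[0,0,-5,0,1],[0,0,-5,0,1],[0,0,-5,0,1],[0,0,-5,0,1],[0,0,-5,0,1],[0,0,-5,0,1],[0,0,-4,0,1]]';python3 -m creep '[[0,0,-3,0,1],[0,0,-3,0,1],[0,0,-3,0,1],[0,0,-3,0,1],[0,0,-3,0,1],[0,0,-3,0,1],[0,0,-2,0,1],[0,0,-1,0,1]]'; python3 -m creep '[[0,0,-1.5,0,1],[0,0,-1.5,0,1],[0,0,-1.5,0,1],[0,0,-1,0,1],[0,0,-1,0,1],[0,0,-1,0,1],[0,0,-1,0,1],[0,0,0,0,1]]'
```

```text
t: 17.0
ee_pos: [532.1, -3.5, 31.5]
orientation: [[-0.0, -0.027, 1.0], [0.0, 1.0, 0.027], [-1.0, 0.0, -0.0]]
force: [2.0, -1.1, 1.0]
gripper_width: 0.1
t: 18.0
ee_pos: [511.4, -4.0, 31.5]
orientation: [[-0.0, -0.027, 1.0], [0.0, 1.0, 0.027], [-1.0, 0.0, -0.0]]
force: [2.0, -1.5, -1.4]
gripper_width: 0.0
t: 19.0
ee_pos: [502.8, -4.2, 31.5]
orientation: [[-0.0, -0.027, 1.0], [0.0, 1.0, 0.027], [-1.0, 0.0, -0.0]]
force: [1.7, -2.2, -1.1]
gripper_width: 0.1
```

```bash
python3 -m creep '[[0,0,-1,0,1],[0,0,-1,0,1],[0,0,-1,0,1],[0,0,-1,0,1],[0,0,-1,0,1],[0,0,-1,0,1],[0,0,0,0,1],[0,0,0,0,1]]'
```

```text
t: 20.0
ee_pos: [499.9, -4.3, 31.8]
orientation: [[0.008, -0.027, 1.0], [0.0, 1.0, 0.027], [-1.0, 0.0, 0.008]]
force: [14.8, 0.7, -10.6]
gripper_width: -0.0
```

The 15 N force and stalled pose mean it's at the stop, about 129 mm from contact. I'll ease forward off the lip, lift clear, and check.

```bash
python3 -m creep '[[0,0,4,0,1],[0,0,6,0,1],[0,0,4,0,1],[-10,0,0,0,1],[-30,0,0,0,1],[-50,0,0,0,1],[-60,0,0,0,1],[-50,0,0,0,1]]'; python3 -m creep '[[-30,0,-20,0,1],[0,0,-40,0,1],[0,0,-40,0,1],[0,0,-20,0,1],[0,0,0,0,1],[0,0,0,0,1],[0,0,0,0,1],[0,0,0,0,1]]'
python3 - <<'E'
from h import *
im=arm.snapshot("top");m=arm.camera_model("top")
cv2.imwrite("pics/t4.png",cv2.resize(im[95:260,200:440],None,fx=3.3,fy=3.3,interpolation=cv2.INTER_CUBIC))
for th in("wide_hook","open_front","plane"):
    for d in arm.cut_out("top",th)[:1]: print(th,round(d["score"],2),d["extent"])
s=arm.get_state();print(s['t'],s['ee_pos'],s['force'])
E
```

```text
t: 21.0
ee_pos: [511.0, -4.0, 234.9]
orientation: [[0.002, -0.027, 1.0], [-0.0, 1.0, 0.027], [-1.0, -0.0, 0.002]]
force: [0.0, 0.6, 0.4]
gripper_width: 0.2
t: 22.0
ee_pos: [391.4, -7.3, 261.4]
orientation: [[-0.001, -0.027, 1.0], [0.0, 1.0, 0.027], [-1.0, 0.0, -0.001]]
force: [0.4, -1.2, -0.2]
gripper_width: 0.1
wide_hook 0.8 [318.0, 168.3, 33.1, 65.3]
open_front 0.68 [386.3, 165.3, 23.6, 25.3]
plane 0.92 [326.7, 169.8, 15.5, 36.6]
22.2 [391.20366171  -7.30400309 261.41621138] [-0.13162752 -0.47020051  0.0169485 ]
```

View pics/t4.png

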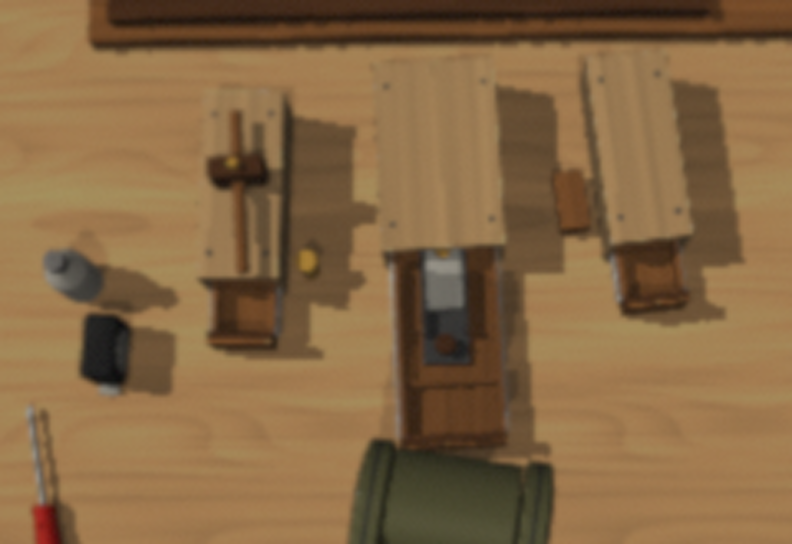

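The picture shows both narrow trays home. The wide tray is out, with the plane lying behind the cross bar at about (445, 305) and the bystanders in place. By pixel scale the plane's middle is roughly 140 mm behind the lip. Handing in.

```bash
python3 -c "
from bench import arm
print(arm.finish_job())"
```

```text
the job is handed in; nothing more can be done
None
```

I pushed the open narrow tray home with the shut fingertips, then hooked the wide tray's lip from inside the finger well and drew the tray out. The job was handed in at about 22 s, and no verdict was reported.

- **Open narrow tray:** it stopped moving while the push force rose from about 3 N to 19 N. The wrist and top pictures both show it home.
- **Wide tray:** it travelled about 129 mm from the estimated point of contact, then stalled with the pull at about 15 N. I took that as the stop.
- **Plane and the rest:** the last top picture shows the plane lying behind the cross bar, its middle roughly 140 mm behind the lip by pixel scale. The other narrow tray was shut and the bystanders near the units had not visibly moved. The mallet was outside that picture, but the arm went nowhere near it.
- **Robot:** the arm was backed off and raised clear, with the measured force near zero.

No check failed. The position checks were made by eye and from the calibration; I had no direct reading of the tray joints.

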